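# Load a fresh cell into a spring-loaded battery cradle

## Robot

A 7-joint arm with a two-finger parallel gripper is mounted at the origin on the work surface. World frame = base frame: x ahead of the robot, y to its left, z up, the work surface at z = 0. Lengths are in m, angles in rad, forces in N, time in s.
With the tool pointing down it reaches from about 0.4 to 0.85 m from the base axis. Payload 6.9 kg.
Tool frame: the origin (TCP) lies midway between the tips of the shut fingers; the grasp point (between the pads) lies 19 mm behind it; z points along the fingers, y is the line along which they close (so a half turn about z gives the same grasp; the last joint's range is limited). The gripper opens to 85 mm and grips with 20 to 120 N. Pads are 22 mm wide; open, the fingers measure 114 mm over their backs; the gripper's body (76 mm by 85 mm) begins 54 mm behind the grasp point. The pads swing forward as they close: fully open they stand 13 mm farther back than shut.
Start: joints at [-1.181, 0.507, -0.238, 1.5, 0.126, 1.149, -0.155], TCP at [0.175, 0.6, 0.231] pointing down, gripper open.
Joint ranges: [-3.08, 3.08], [-0.24, 2.05], [-1.43, 1.35], [0, 2.5], [-1.52, 4.66], [0.17, 1.96], [-2.89, 2.89]. Speed limits (rad/s): [2.39, 2.39, 3.14, 3.14, 3.14, 3.14, 3.14].

## Interface

Orientations are given as a unit quaternion [w, x, y, z].
In Python, from workcell import * gives the robot as it stands.
- The arm moves only by the tool carry_out, never from a script. Its argument "motion" is a list of rows, each a list of 2 entries, a list of its own where there are three numbers: the shift along the tool's x, y, z scaled (see below), then the turn about the tool's z scaled (see below). A call has 1 to 12 rows; each row shifts and turns the commanded pose from where the row before left it, along the tool's axes as they then stand; what a row does not reach is not made up. The controller multiplies each number of a shift by 100 mm and each number of a turn by 45 degrees. A row lasts 1/12 s, in which the tool goes at most 41.7 mm and 7.16 degrees, less where a joint would pass 70% of its speed; a pose out of reach is approached as far as the arm can. A call with a number of a shift or a turn outside -1 to 1 is refused whole. A call with a gripper value outside its range is refused whole. "hand" is the closure, from 0 (fully open) to 1 (shut), set as the call begins (left out, the last holds). The fingers move at their own pace and stop on an object; the grip force is fixed at half the most. Time passes only in rows, so rows that do not move let the fingers close. It gives the time, the measured TCP pose, the force, the opening and the grip force at its end, in the units of the state.
- observe(): the state, without advancing time (a new reading comes with each control period).
- snapshot(name): name is "side" or "top"; returns a dict with "frame" (400x640x3 uint8, red, green, blue), "fx", "fy", "cx", "cy" (pixels), "position" and "attitude" of the camera in the world. Camera axes: x right, y down, z forward; pixel columns grow to the right and rows downward; lengths in m; the calibration is good to about 2 mm. A picture is of the moment at which its call begins. There is no depth.
- sign_off(): hands the job in; it is judged then, once.
The state is a dict: "t": time; "joints": joint angles; "joint_velocities": joint speeds; "joint_torque": joint torques, N m; "tcp_pos": TCP position; "ee_rot": TCP orientation; "ft_force": force on the tool from outside, world axes, zero at the start; "wrist_torque": the same for the moment, N m; "gripper_width": finger opening in m; "grasp_force": force on a finger pad.
Only numpy, scipy, OpenCV 4.12 (cv2) and the standard library are available. Lean on these libraries where they do the work, as an engineer would, in place of code of your own. Each camera call takes 0.05 s, during which the arm holds its last target. There are 200 camera calls.

## Task

Take the green cell out of its green rest and load it into the battery cradle: orange-banded end towards the orange stop, bare end pressed back against the coil spring, then roll the banded end down past the stop's lip so that the cell lies fully home in the saddles, held under the lip. Feel your way and press gently, never ramming the cell against any part of the cradle, and leave the grey spent cell, the screwdriver and the red cap where they are.

Things in the scene. Friction and masses are not known exactly. Their poses are not given: they have to be found in the camera images.
- fresh: The fresh cell: a plain flat-ended cylinder, 21 mm diameter, 70 mm long, 50 to 90 g, green with an orange band 3 to 12 mm from its plus end. Origin at its centre, on its axis; its x axis runs along the cell towards the plus (banded) end; its turn about that axis is arbitrary. It starts lying level in the green rest, its axis 30 mm above the bench.
- fresh_plus (a point): Centre of the fresh cell's plus (orange-banded) end face, 35 mm from the cell's centre.
- rest_fresh: Green rest fixed to the bench: base 84 x 44 mm, 6 mm thick, with two V saddles 8 mm wide centred 26 mm either side of the middle along x; the 44 mm between them is open for fingers, and so is the space beside them (saddle tops 27 mm above the bench, 33 mm wide). Origin at the middle of its underside on the bench. The fresh cell lies in it along the rest's x axis, plus end to +x.
- spent: Bystander: grey spent cell of the same size, with a black band, lying in a like grey rest beside the green one (the two rests swap places). Origin at its centre. Leave it alone.
- driver: Bystander: screwdriver, 160 mm, lying on the bench. Leave it alone.
- cap: Bystander: red torch end cap, 32 mm diameter, 18 mm high, on the bench. Origin at the middle of its underside. Leave it alone.
- rail: Battery cradle's mounting rail, fixed, 210 x 50 x 7 mm. Origin under its middle, on the bench; x along the rail towards the orange stop, z up. The cradle stands on it centred in y but at an unknown place along x, up to 13 mm either way from the middle, and stays put. No reading shows that shift. The points home, lip, stop and spring tell places for the middle; all shift together along x.
- home (a point): Axis and centre of a cell fully home, 34.5 mm above the bench, on the rail's middle (real place: up to 13 mm off along x). It lies level in two V saddles 8 mm wide, 26 mm either side along x, tops 32 mm high and 33 mm wide; fingers fit between them down to the cradle floor, 11 mm high, 44 mm wide. End friction may hold a cell a little high: press it down lightly.
- stop (a point): Centre of contact on the orange stop's face for a cradle in the middle: 35 mm from home along the rail's +x. The stop is 10 mm thick and 16 mm wide. A home cell's plus end rests on it.
- lip (a point): Middle of the lower edge of the square-edged lip on the stop (cradle in the middle): it overhangs the stop's face by 4 mm towards the spring, is 16 mm wide, underside 46.8 mm and top 50 mm above the bench. A home cell's top is at 45 mm. The plus end must be drawn back at least 4 mm from the stop to pass.
- spring (a point): Free face of the upright steel pressure plate (cradle in the middle), 20 mm wide, 19 to 61 mm above the bench, facing +x, 64 mm from the stop. The coil spring pushes with 1.5 N at first touch, 0.3 N more per mm, and bottoms hard at 15 mm (6 N). A level cell passes the lip at 10 mm in, a tilted one (longer corner to corner) at up to 13.5 mm in; home is 6 mm in. Over 20 N between cell and cradle harms the cell. A black block 57 mm high stands 32 mm behind.
Things that resemble listed ones, but are neither listed nor needed, are in the scene too. What is shaped like the fresh but brown or yellow is not meant.

How it is judged:
On the way:
1. the fresh cell is lifted clear of its rest (distance between fresh and rest_fresh above 0.08 m), for 0.2 s.
At the end, for the whole second after the job is handed in: The fresh cell lies at rest in the cradle, plus end to the orange stop and under its lip: its centre and its plus end within about 2 mm of the home height (34.5 mm), within 3 mm sideways of the rail's centre line and 15.5 mm along x of the rail's middle (the cradle's clamped place allows 13) (z of fresh in the frame of rail between 0.0325 and 0.0365 m and y of fresh in the frame of rail between -0.003 and 0.003 m and x of fresh in the frame of rail between -0.0155 and 0.0155 m and x of fresh_plus in the frame of rail above 0.017 m and z of fresh_plus in the frame of rail between 0.0325 and 0.0367 m and linear speed of fresh below 0.01 m/s); the robot touches nothing.
It fails at once if the cell is pressed on the cradle (lip, spring, stop or saddles) with more than 20 N (contact force between fresh and rail above 20 N).
It fails at once if the spent cell is displaced by more than 15 mm (distance of spent from where it was at the start of the episode above 0.015 m).
It fails at once if the screwdriver is displaced by more than 15 mm (distance of driver from where it was at the start of the episode above 0.015 m).
It fails at once if the red cap is displaced by more than 15 mm (distance of cap from where it was at the start of the episode above 0.015 m).
It also fails if it takes over 72 s, if anything falls off the work surface, if the arm or the gripper's body presses on something with over 40 N, if the wrist force passes 120 N, or if a joint passes its speed limit or range.

## Working session

There is one attempt and no reset: what is moved stays moved. The work goes in short steps, Python scripts to look and compute and a tool call to move; the robot and the scene stay as the last step left them, time stands still between calls to the robot, and variables do not carry over. Pictures are saved under pics/ and viewed, at most 10 in all, crops included, and the job is handed in when it is done.

Besides the shell and the picture viewer there is one more tool, called after ">>>" as a command line: name --argument value ..., lists and objects as JSON in quotes. carry_out: Moves the arm, as the interface text tells. Shifts and turns lie within -1 to 1; 1 stands for 100 mm of shift or 45 degrees of turn. Its arguments: {"type":"object","properties":{"motion":{"type":"array","items":{"type":"array"}},"hand":{"type":"number"}},"required":["motion"]}

```bash
mkdir -p pics; cat > h.py <<'E'
from workcell import *
import numpy as np, cv2
from scipy.spatial.transform import Rotation as R
def rot(q): return R.from_quat(np.r_[q[1:],q[0]]).as_matrix()
def ray(s,u,v):
    d=rot(s["attitude"])@np.array([(u-s["cx"])/s["fx"],(v-s["cy"])/s["fy"],1]); return np.array(s["position"]),d
def onz(s,u,v,z):
    p,d=ray(s,u,v); return p+d*(z-p[2])/d[2]
def proj(s,P):
    c=rot(s["attitude"]).T@(np.array(P)-s["position"]); return s["fx"]*c[0]/c[2]+s["cx"],s["fy"]*c[1]/c[2]+s["cy"]
E
python3 - <<'E'
from h import *
o=observe(); print({k:np.round(v,3).tolist() for k,v in o.items()})
for n in("side","top"):
    s=snapshot(n); print(n,s["fx"],s["cx"],s["cy"],s["position"],s["attitude"],type(s["attitude"]))
    cv2.imwrite(f"pics/{n}0.png",s["frame"][...,::-1])
    np.save(f"{n}0.npy",s,allow_pickle=True)
E
```

```text
{'t': 0.0, 'joints': [-1.182, 0.508, -0.238, 1.501, 0.126, 1.149, -0.155], 'joint_velocities': [0.001, -0.001, 0.001, -0.0, 0.001, -0.002, 0.0], 'joint_torque': [-0.0, -62.06, -2.186, -24.964, 0.013, 0.012, 0.0], 'tcp_pos': [0.175, 0.599, 0.23], 'ee_rot': [-0.0, 0.141, 0.99, -0.001], 'ft_force': [0.466, -0.09, 0.171], 'wrist_torque': [-0.012, 0.002, -0.093], 'grasp_force': 0.0, 'gripper_width': 0.086}
side 372.56961026977297 323.37281160083694 193.07050513803378 [ 0.44175517 -0.73865312  0.64203354] [-0.41776712  0.90248334 -0.09429422  0.04585905] <class 'numpy.ndarray'>
top 393.86323718619434 322.3216353918729 194.48703979350938 [ 0.39705814 -0.05347439  0.85407136] [ 0.08249186 -0.6958331   0.70840397 -0.08470656] <class 'numpy.ndarray'>
```

View pics/top0.png

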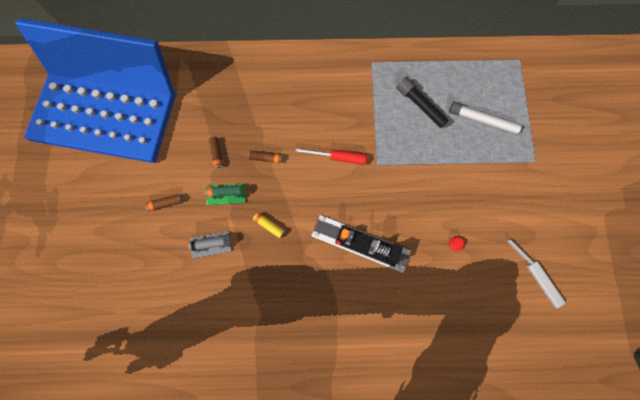

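View pics/side0.png

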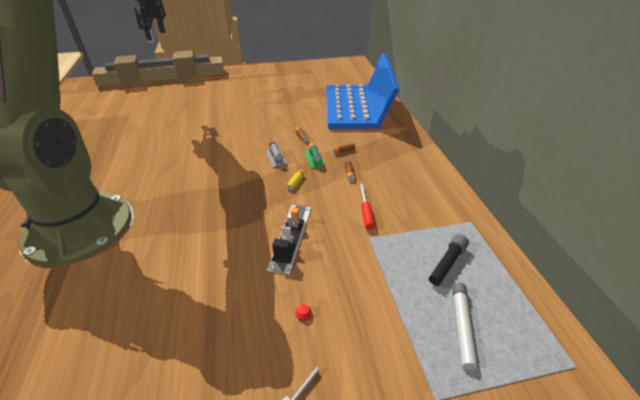

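The top view shows green objects at (226,193): a green cell with its orange end at (210,192), lying in the green rest. The lookalikes are brown cells at (216,152), (265,156) and (165,202), a yellow one at (268,224), and the grey spent cell at (211,243). The one in the green rest fits the description. The cradle runs from (315,228) to (408,262), with the orange stop at (344,235) and the spring at about (380,247). I'll confirm this in one enlarged crop and measure.

```bash
python3 - <<'E'
from h import *
T=np.load("top0.npy",allow_pickle=True).item(); S=np.load("side0.npy",allow_pickle=True).item()
a=cv2.resize(T["frame"][140:275,140:420],None,fx=2.8,fy=2.8,interpolation=cv2.INTER_CUBIC)[:,:784]
b=cv2.resize(S["frame"][120:275,230:390],None,fx=3,fy=3,interpolation=cv2.INTER_CUBIC)
cv2.imwrite("pics/a.png",a[...,::-1]);cv2.imwrite("pics/b.png",b[...,::-1])
for n,s in(("T",T),("S",S)):
    hsv=cv2.cvtColor(s["frame"],cv2.COLOR_RGB2HSV)
    for c,lo,hi in(("green",(45,90,30),(85,255,255)),("orange",(5,190,130),(16,255,255))):
        m=cv2.inRange(hsv,lo,hi); k,l,st,ce=cv2.connectedComponentsWithStats(m)
        for i in range(1,k):
            if st[i,4]>8: print(n,c,st[i],ce[i].round(1))
# rail rectangle on plane z=.007 top
E
```

```text
T green [207 184  39  21 633] [226.5 194.2]
T orange [274 154   5   9  35] [275.9 157.8]
T orange [213 160   8   5  27] [216.4 161.9]
T orange [208 188   4   9  23] [209.1 192. ]
T orange [148 201   6  10  37] [150.1 205.6]
T orange [257 214   4   5  14] [258.4 215.8]
T orange [254 219   4   4   9] [255.7 220.4]
T orange [340 229  10  11  66] [344.3 233.7]
S green [305 146  20  22 230] [313.5 157.8]
S orange [336 148   3   5  11] [337.  149.7]
S orange [292 211   5   5  18] [294.3 212.4]
```

View pics/a.png

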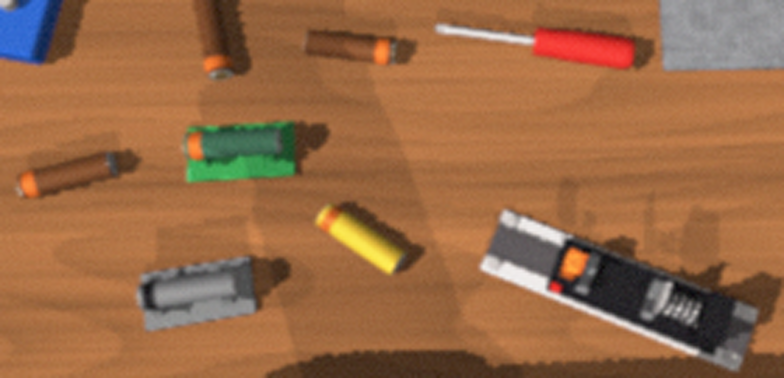

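View pics/b.png

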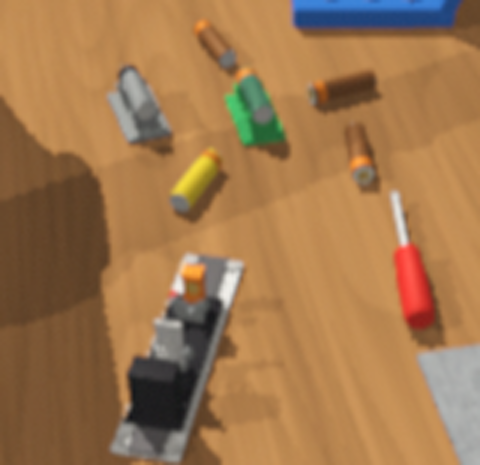

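Crops confirm it: the green cell lies in the green rest with its orange band at the left end (crop 195,146). It is the only green cell. In the cradle, the orange stop is at crop (575,262), and the plate and spring at (655,300)-(685,305). The rail corners are about (508,211), (482,268), (757,310) and (738,370).

```bash
cat > m.py <<'E'
from h import *
T=np.load("top0.npy",allow_pickle=True).item(); S=np.load("side0.npy",allow_pickle=True).item()
f=lambda x,y:((x+.5)/2.8-.5+140,(y+.5)/2.8-.5+140)
g=lambda x,y:((x+.5)/3-.5+230,(y+.5)/3-.5+120)
print("rail top",[onz(T,*f(*p),.007).round(4)[:2].tolist() for p in((508,211),(482,268),(738,370),(757,310))])
print("rail side",[onz(S,*g(*p),.007).round(4)[:2].tolist() for p in((187,254),(244,262),(181,460),(112,450))])
for n,s in(("T",T),("S",S)):
    hsv=cv2.cvtColor(s["frame"],cv2.COLOR_RGB2HSV); m=cv2.inRange(hsv,(0,0,0),(179,70,255))
    hb=cv2.inRange(hsv,(0,0,0),(179,255,45)) 
    x0,y0,x1,y1=(305,205,420,280) if n=="T" else (262,200,315,278)
    w=np.zeros_like(m); w[y0:y1,x0:x1]=m[y0:y1,x0:x1]
    w=cv2.morphologyEx(w,cv2.MORPH_CLOSE,np.ones((3,3)))
    c=max(cv2.findContours(w,0,2)[0],key=cv2.contourArea); r=cv2.minAreaRect(c); print(n,r)
    b=cv2.boxPoints(r); q=np.array([onz(s,*p,.007)[:2] for p in b]); print(q.round(4).tolist(),q.mean(0))
# green: bright = rest, dark = cell
hsv=cv2.cvtColor(T["frame"],cv2.COLOR_RGB2HSV)
sub=hsv[180:208,202:252]
print("H/S/V row", [sub[12,i].tolist() for i in range(0,50,4)])
for n,s,(x0,y0,x1,y1) in(("T",T,(202,180,252,208)),("S",S,(300,142,330,172))):
    h=cv2.cvtColor(s["frame"],cv2.COLOR_RGB2HSV)
    for nm,lo,hi in(("rest",(45,150,60),(75,255,255)),("cell",(60,60,20),(95,190,255)),("all",(40,70,20),(95,255,255)),("orange",(3,170,120),(16,255,255))):
        m=np.zeros(h.shape[:2],np.uint8); m[y0:y1,x0:x1]=cv2.inRange(h,lo,hi)[y0:y1,x0:x1]
        pts=cv2.findNonZero(m)
        if pts is None: continue
        r=cv2.minAreaRect(pts); print(n,nm,len(pts),np.round(r[0],1),np.round(r[1],1),round(r[2],1),pts.mean((0,1)).round(1), [onz(s,*p,.006)[:2].round(4).tolist() for p in cv2.boxPoints(r)])
E
python3 m.py
```

```text
rail top [[0.5555, -0.0545], [0.5112, -0.0337], [0.4305, -0.2259], [0.4753, -0.2434]]
rail side [[0.513, -0.0338], [0.5585, -0.0535], [0.4775, -0.2465], [0.4311, -0.2279]]
T ((361.20721435546875, 243.17210388183594), (99.35128784179688, 24.114042282104492), 21.67464828491211)
[[0.5099, -0.031], [0.5587, -0.0511], [0.4754, -0.2473], [0.4287, -0.2251]] [ 0.49315807 -0.13862883]
S ((287.95855712890625, 238.33258056640625), (24.913944244384766, 73.26126861572266), 18.103763580322266)
[[0.4265, -0.2259], [0.5043, -0.0135], [0.5587, -0.055], [0.4728, -0.2561]] [ 0.4905698  -0.13763323]
H/S/V row [[13, 152, 179], [22, 86, 154], [13, 186, 247], [73, 109, 117], [75, 98, 114], [75, 99, 116], [73, 103, 111], [74, 104, 108], [73, 107, 112], [73, 70, 110], [67, 146, 77], [13, 132, 77], [13, 155, 92]]
T rest 260 [225.6 193.8] [17.2 36.2] 86.4 [226.7 197.9] [[0.6251, 0.1984], [0.6289, 0.118], [0.5896, 0.1145], [0.5859, 0.194]]
T cell 592 [225.4 193.9] [18.1 37.9] 86.4 [226.9 194.3] [[0.6259, 0.2007], [0.6299, 0.1167], [0.5886, 0.1131], [0.5847, 0.1961]]
T all 662 [225.6 193.9] [19.6 38.3] 87.0 [226.5 194.1] [[0.628, 0.2006], [0.6311, 0.1157], [0.5863, 0.1121], [0.5833, 0.1961]]
T orange 34 [209.  191.5] [9. 4.] 90.0 [209.2 191.6] [[0.6236, 0.1982], [0.6234, 0.1893], [0.6028, 0.1883], [0.603, 0.1971]]
S rest 106 [314.4 158.4] [17.7 11.7] 69.0 [313.3 160.7] [[0.5881, 0.1923], [0.625, 0.2081], [0.6262, 0.1195], [0.5914, 0.1059]]
S cell 219 [313.5 157.4] [21.9 12.7] 65.6 [313.6 157.4] [[0.5827, 0.2059], [0.6227, 0.2275], [0.6283, 0.1184], [0.5909, 0.1003]]
S all 251 [313.9 157.8] [23.1 14. ] 66.0 [313.7 157.6] [[0.5815, 0.2058], [0.6259, 0.229], [0.631, 0.1138], [0.5896, 0.0945]]
S orange 3 [309.3 144.2] [0.7 1.4] 45.0 [309.3 144.3] [[0.6041, 0.2329], [0.6082, 0.2379], [0.6092, 0.2348], [0.6051, 0.2298]]
```

```bash
cat >> h.py <<'E'
def yaw(o): m=rot(o["ee_rot"]); return np.degrees(np.arctan2(m[1,0],m[0,0]))
def go(P,y):
    o=observe(); m=rot(o["ee_rot"]); d=m.T@(np.array(P)-o["tcp_pos"])*10
    t=-((y-yaw(o)+180)%360-180)/45
    print("t",round(o["t"],2),"shift units now",d.round(3),"turn",round(t,3)); 
    a=np.radians(y); e=np.array(P)-o["tcp_pos"]
    print("after turn: shift",(10*np.array([e[0]*np.cos(a)+e[1]*np.sin(a), e[0]*np.sin(a)-e[1]*np.cos(a),-e[2]])).round(3), "tcp",o["tcp_pos"].round(4),"yaw",yaw(o).round(2),"F",o["ft_force"].round(2))
YR=67.15; C=np.array([.494,-.1395]); 
ux=np.array([np.cos(np.radians(YR)),np.sin(np.radians(YR))]); uy=np.array([-ux[1],ux[0]])
def inrail(p): d=np.array(p[:2])-C; return np.array([d@ux,d@uy])*1000
def torail(x,y=0): return C+(ux*x+uy*y)/1000
E
python3 - <<'E'
from h import *
T=np.load("top0.npy",allow_pickle=True).item(); S=np.load("side0.npy",allow_pickle=True).item()
f=lambda x,y:((x+.5)/2.8-.5+140,(y+.5)/2.8-.5+140)
g=lambda x,y:((x+.5)/3-.5+230,(y+.5)/3-.5+120)
print("orange top T",inrail(onz(T,344.3,233.7,.05))," expect x 38+shift")
print("S lip top edges", inrail(onz(S,*g(193,267),.05)))
print("plate top T",inrail(onz(T,*f(657,284),.061)),inrail(onz(T,*f(642,310),.061)), "expect -29-thick..+shift")
print("cell ends T",onz(T,*f(184,146),.03),onz(T,*f(283,142),.03))
print("cell S",onz(S,*g(246,73),.03),onz(S,*g(265,115),.03))
go([.607,.156,.15],92)
E
```

```text
orange top T [40.47094318  2.16276469]  expect x 38+shift
S lip top edges [45.16830586  1.0392469 ]
plate top T [-21.03840055  -4.68237205] [-17.45377814  16.79222634] expect -29-thick..+shift
cell ends T [0.60647078 0.19398005 0.03      ] [0.60829483 0.11789958 0.03      ]
cell S [0.60775603 0.19702993 0.03      ] [0.61192272 0.12140494 0.03      ]
t 0.1 shift units now [-5.39  -3.047  0.81 ] turn 1.594
after turn: shift [-4.584  4.163  0.805] tcp [0.1749 0.5995 0.2305] yaw 163.74 F [ 0.3  -0.29 -0.28]
```

>>> carry_out --motion '[[[-0.3, -0.17, 0], 0], [[-0.3, -0.17, 0], 0], [[-0.3, -0.17, 0], 0], [[-0.3, -0.17, 0], 0], [[-0.3, -0.17, 0], 0], [[-0.3, -0.17, 0], 0], [[-0.3, -0.17, 0], 0], [[-0.3, -0.17, 0], 0], [[-0.3, -0.17, 0], 0], [[-0.3, -0.17, 0], 0], [[-0.3, -0.17, 0], 0], [[-0.3, -0.17, 0], 0]]' --hand 0.35

```text
t: 1.1
tcp_pos: [0.4643, 0.3018, 0.2311]
ee_rot: [-0.0, 0.141, 0.99, -0.0]
ft_force: [0.2, 0.1, -0.2]
gripper_width: 0.0555
grasp_force: 0.0
```

>>> carry_out --motion '[[[-0.3, -0.17, 0], 0], [[-0.3, -0.17, 0], 0], [[-0.3, -0.17, 0], 0], [[-0.3, -0.17, 0], 0], [[-0.3, -0.17, 0], 0], [[-0.28, -0.16, 0], 0], [[0, 0, 0], 0.14], [[0, 0, 0], 0.14], [[0, 0, 0], 0.14], [[0, 0, 0], 0.14], [[0, 0, 0], 0.14], [[0, 0, 0], 0.14]]'

```text
t: 2.1
tcp_pos: [0.6058, 0.1564, 0.2308]
ee_rot: [-0.0, 0.457, 0.889, -0.0]
ft_force: [-0.3, 0.9, -0.2]
gripper_width: 0.0558
grasp_force: 0.0
```

>>> carry_out --motion '[[[0, 0, 0], 0.14], [[0, 0, 0], 0.14], [[0, 0, 0], 0.14], [[0, 0, 0], 0.14], [[0, 0, 0], 0.14], [[0, 0, 0], 0.054], [[0, 0, 0], 0], [[0, 0, 0], 0]]'

```text
t: 2.77
tcp_pos: [0.6058, 0.1566, 0.2309]
ee_rot: [-0.0, 0.694, 0.72, -0.0]
ft_force: [-0.4, -0.5, -0.4]
gripper_width: 0.0553
grasp_force: 0.0
```

```bash
python3 - <<'E'
from h import *
go([.608,.157,.10],92); print(observe()["gripper_width"])
E
```

```text
t 2.77 shift units now [0.003 0.023 1.309] turn 0.003
after turn: shift [0.003 0.022 1.309] tcp [0.6058 0.1566 0.2309] yaw 92.12 F [-0.39 -0.46 -0.37]
0.05532844075513005
```

>>> carry_out --motion '[[[0, 0.02, 0.25], 0], [[0, 0, 0.25], 0], [[0, 0, 0.25], 0], [[0, 0, 0.25], 0], [[0, 0, 0.25], 0], [[0, 0, 0.25], 0], [[0, 0, 0.2], 0], [[0, 0, 0.1], 0], [[0, 0, 0], 0]]'

```text
t: 3.52
tcp_pos: [0.6065, 0.1563, 0.0488]
ee_rot: [-0.001, 0.694, 0.72, -0.002]
ft_force: [-0.1, -0.6, 0.3]
gripper_width: 0.0555
grasp_force: 0.0
```

```bash
python3 - <<'E'
from h import *
go([.608,.157,.012],92)
a=[]
for n,(x,y) in(("top",(226,190)),("side",(313,155))):
    s=snapshot(n); c=s["frame"][y-40:y+40,x-40:x+40]; a.append(cv2.resize(c,None,fx=4.9,fy=4.9,interpolation=cv2.INTER_CUBIC))
cv2.imwrite("pics/c.png",np.hstack(a)[...,::-1])
E
```

```text
t 3.52 shift units now [0.007 0.017 0.368] turn 0.002
after turn: shift [0.007 0.015 0.368] tcp [0.6065 0.1563 0.0488] yaw 92.08 F [-0.15 -0.62  0.34]
```

View pics/c.png

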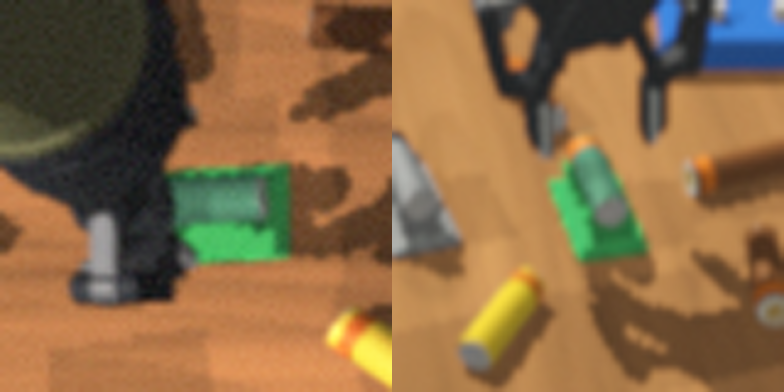

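The view shows the two fingertips at about (545,140) and (655,130), straddling the cell in the green rest, with nothing else in the way. I'll check that the projection agrees.

```bash
python3 - <<'E'
from h import *
S=np.load("side0.npy",allow_pickle=True).item()
for z in(.0488,.058): print(proj(S,[.6065,.1563,z]))
for p in([.6065,.1563,.03],[.604,.191,.03],[.609,.121,.03]): print(proj(S,p))
E
```

```text
(np.float64(313.74049467009263), np.float64(146.0708678160988))
(np.float64(313.69976192970825), np.float64(143.36989212549264))
(np.float64(313.82234772214895), np.float64(151.49851893212227))
(np.float64(310.8057860193487), np.float64(145.21671876723826))
(np.float64(317.02440839717246), np.float64(158.1993020056974))
```

>>> carry_out --motion '[[[0, 0.015, 0.1], 0], [[0, 0, 0.1], 0], [[0, 0, 0.1], 0], [[0, 0, 0.06], 0], [[0, 0, 0], 0], [[0, 0, 0], 0]]'

```text
t: 4.12
tcp_pos: [0.6092, 0.1565, 0.0147]
ee_rot: [-0.0, 0.695, 0.719, -0.001]
ft_force: [-0.2, -0.5, 0.4]
gripper_width: 0.0556
grasp_force: 0.0
```

>>> carry_out --motion '[[[0, 0, 0.025], 0], [[0, 0, 0], 0], [[0, 0, 0], 0]]'

```text
t: 4.37
tcp_pos: [0.6097, 0.1567, 0.013]
ee_rot: [0.0, 0.695, 0.719, 0.0]
ft_force: [-0.0, -0.2, -1.5]
gripper_width: 0.0556
grasp_force: 0.0
```

>>> carry_out --motion '[[[0, 0, 0], 0], [[0, 0, 0], 0], [[0, 0, 0], 0], [[0, 0, 0], 0], [[0, 0, 0], 0], [[0, 0, 0], 0], [[0, 0, 0], 0], [[0, 0, 0], 0]]' --hand 1

```text
t: 5.03
tcp_pos: [0.6083, 0.1567, 0.0132]
ee_rot: [-0.001, 0.694, 0.72, -0.001]
ft_force: [-3.6, -1.0, 5.8]
gripper_width: 0.0193
grasp_force: 58.3
```

```bash
python3 - <<'E'
from h import *
o=observe(); print({k:np.round(o[k],4).tolist() for k in("tcp_pos","ft_force","wrist_torque","gripper_width","grasp_force")},yaw(o))
E
```

```text
{'tcp_pos': [0.6083, 0.1567, 0.0132], 'ft_force': [-3.587, -1.0456, 5.7976], 'wrist_torque': [-0.1041, 0.9545, 0.038], 'gripper_width': 0.0193, 'grasp_force': 58.3354} 92.0296968042323
```

>>> carry_out --motion '[[[0, 0, -0.05], 0], [[0, 0, -0.1], 0], [[0, 0, -0.2], 0], [[0, 0, -0.25], 0], [[0, 0, -0.25], 0], [[0, 0, -0.25], 0], [[0, 0, -0.2], 0], [[0, 0, 0], 0], [[0, 0, 0], 0], [[0, 0, 0], 0], [[0, 0, 0], 0], [[0, 0, 0], 0]]'

```text
t: 6.03
tcp_pos: [0.609, 0.1565, 0.1417]
ee_rot: [-0.0, 0.695, 0.719, -0.001]
ft_force: [0.5, -0.4, -1.0]
gripper_width: 0.0189
grasp_force: 58.6
```

```bash
python3 - <<'E'
from h import *
p=torail(10); go([p[0],p[1],.143],YR); o=observe(); print(o["gripper_width"],o["grasp_force"])
E
```

```text
t 6.03 shift units now [-2.827 -1.211 -0.009] turn 0.552
after turn: shift [-3.074  0.09  -0.013] tcp [0.609  0.1565 0.1417] yaw 92.01 F [ 0.46 -0.4  -1.  ]
0.018869493516996023 58.62659275531769
```

>>> carry_out --motion '[[[0, 0, 0], 0.138], [[0, 0, 0], 0.138], [[0, 0, 0], 0.138], [[0, 0, 0], 0.138], [[-0.2, 0, 0], 0], [[-0.3, 0.02, 0], 0], [[-0.3, 0.02, 0], 0], [[-0.3, 0.02, 0], 0], [[-0.3, 0.02, 0], 0], [[-0.3, 0.01, 0], 0], [[-0.3, 0, 0], 0], [[-0.3, 0, 0], 0]]'

```text
t: 7.03
tcp_pos: [0.5276, -0.0601, 0.1421]
ee_rot: [-0.0, 0.833, 0.553, -0.001]
ft_force: [-0.5, -0.4, -1.1]
gripper_width: 0.0193
grasp_force: 58.7
```

>>> carry_out --motion '[[[-0.3, 0, 0], 0], [[-0.3, 0, 0], 0], [[-0.17, 0, 0], 0], [[0, 0, 0], 0], [[0, 0, 0], 0], [[0, 0, 0], 0], [[0, 0, 0], 0], [[0, 0, 0], 0]]'

```text
t: 7.7
tcp_pos: [0.4992, -0.1285, 0.1425]
ee_rot: [-0.0, 0.832, 0.554, -0.0]
ft_force: [-0.2, 0.4, -0.8]
gripper_width: 0.0192
grasp_force: 58.7
```

```bash
python3 - <<'E'
from h import *
o=observe(); p=torail(10); go([p[0],p[1],.143],YR); print("rail xy",inrail(o["tcp_pos"]))
a=[]
for n,(x,y,k) in(("top",(350,236,60)),("side",(290,222,60))):
    s=snapshot(n); c=s["frame"][y-k:y+k,x-k:x+k]; a.append(cv2.resize(c,(398,398),interpolation=cv2.INTER_CUBIC)); np.save(n+"1.npy",s,allow_pickle=True)
cv2.imwrite("pics/d.png",np.hstack(a)[...,::-1])
E
```

```text
t 7.7 shift units now [-0.022 -0.005 -0.005] turn 0.003
after turn: shift [-0.022 -0.005 -0.005] tcp [ 0.4992 -0.1285  0.1425] yaw 67.29 F [-0.2   0.42 -0.78]
rail xy [12.16745108 -0.49565162]
```

View pics/d.png

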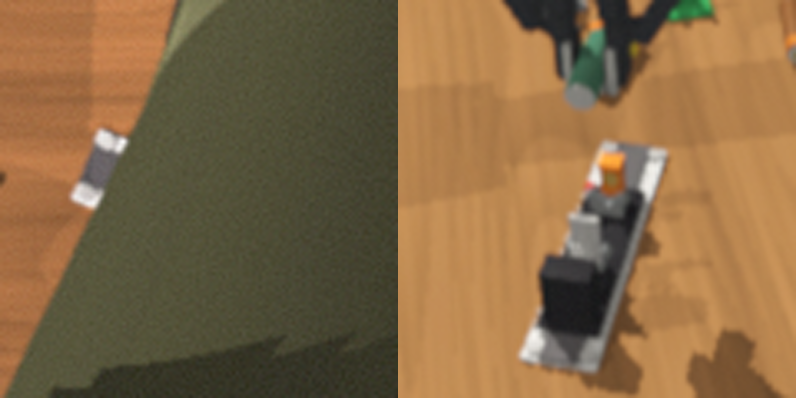

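The side view shows the cell level in the fingers, its bare end at about crop (580,95), the stop's lip at (612,165) and the plate's top edge at (586,217). I'll calculate from these.

```bash
python3 - <<'E'
from h import *
S=np.load("side1.npy",allow_pickle=True).item()
k=lambda x,y:((x+.5-398)/3.317-.5+230,(y+.5)/3.317-.5+162)
print("minus end pred",proj(S,[*torail(12.2-35,-.5),.1615]),"seen",k(580,95), inrail(onz(S,*k(580,95),.1615)))
print("lip top front",inrail(onz(S,*k(612,165),.05)),"back",inrail(onz(S,*k(612,153),.05)))
print("plate top",inrail(onz(S,*k(571,216),.061)),inrail(onz(S,*k(601,219),.061)))
print("block top back edge/front edge",inrail(onz(S,*k(577,277),.057)),inrail(onz(S,*k(580,259),.057)))
print("rail corners",[inrail(onz(S,*k(*p),.007)).round(1).tolist() for p in((604,142),(667,150),(521,359),(598,370))])
E
```

```text
minus end pred (np.float64(283.79062158237775), np.float64(190.47725300027446)) seen (284.51959602050044, 190.29107627374134) [-21.95414321  -1.78158117]
lip top front [36.18582329 -1.64170305] back [48.23036296  1.41397917]
plate top [-27.7842235    9.31442428] [-26.676011   -10.70133475]
block top back edge/front edge [-75.01637394  -7.55791519] [-59.9287391   -5.36032628]
rail corners [[104.2, 24.0], [104.6, -25.3], [-106.5, 24.1], [-105.6, -26.4]]
```

>>> carry_out --motion '[[[0.04, -0.007, 0.1], 0], [[0, 0, 0.2], 0], [[0, 0, 0.2], 0], [[0, 0, 0.2], 0], [[0, 0, 0.12], 0], [[0, 0, 0.08], 0], [[0, 0, 0.03], 0], [[0, 0, 0.02], 0], [[0, 0, 0], 0], [[0, 0, 0], 0], [[0, 0, 0], 0], [[0, 0, 0], 0]]'

```text
t: 8.8
tcp_pos: [0.5001, -0.1259, 0.0484]
ee_rot: [0.0, 0.833, 0.553, 0.0]
ft_force: [-0.2, -0.1, -0.2]
gripper_width: 0.0194
grasp_force: 58.7
```

```bash
python3 - <<'E'
from h import *
o=observe(); print("rail xy",inrail(o["tcp_pos"]),o["tcp_pos"][2]+.0168); F=np.array(o["ft_force"]); print("F rail",F[:2]@ux,F[:2]@uy,F[2],o["wrist_torque"])
for n,(x,y,k) in(("side",(290,222,50)),):
    s=snapshot(n); c=s["frame"][y-k:y+k,x-k:x+k]; cv2.imwrite("pics/e.png",cv2.resize(c,(600,600),interpolation=cv2.INTER_CUBIC)[...,::-1])
E
```

```text
rail xy [14.8672854  -0.30450973] 0.0652072333607743
F rail -0.1432371025345345 0.1715585218161204 -0.19733347484393815 [-0.02673224  0.00396992 -0.02385414]
```

View pics/e.png

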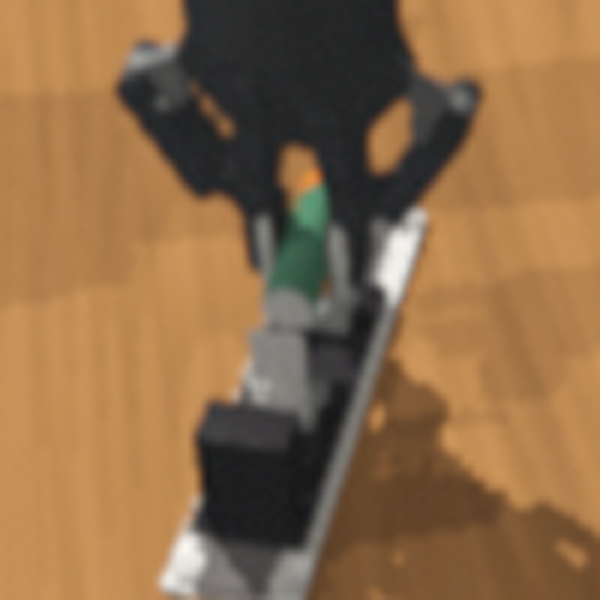

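The side view shows the cell level above the cradle, its bare end centred at (291,306), just ahead of the plate's top edge (252–305, y≈332). I'll check the sideways offset.

```bash
python3 - <<'E'
from h import *
S=np.load("side1.npy",allow_pickle=True).item()
k=lambda x,y:((x+.5)/6-.5+240,(y+.5)/6-.5+172)
print("end",inrail(onz(S,*k(291,306),.0652)),"edges",inrail(onz(S,*k(266,302),.0652)),inrail(onz(S,*k(316,309),.0652)))
print("plate",inrail(onz(S,*k(252,330),.061)),inrail(onz(S,*k(305,335),.061)))
print("block",inrail(onz(S,*k(207,403),.057)),inrail(onz(S,*k(299,411),.057)))
E
```

```text
end [-16.72860826  -2.09012444] edges [-16.47614026   7.40509668] [-16.48150107 -11.42139885]
plate [-27.32882209   9.9448403 ] [-26.10000231  -9.578484  ]
block [-61.44117902  17.08799134] [-58.91482664 -15.77328602]
```

>>> carry_out --motion '[[[0, 0, 0.018], 0], [[-0.01, 0, 0], 0], [[-0.01, 0, 0], 0], [[0, 0, 0], 0], [[0, 0, 0], 0], [[0, 0, 0], 0]]'

```text
t: 9.35
tcp_pos: [0.4989, -0.1277, 0.046]
ee_rot: [0.0, 0.833, 0.553, -0.0]
ft_force: [-0.2, -0.3, -1.5]
gripper_width: 0.0191
grasp_force: 58.7
```

>>> carry_out --motion '[[[0, -0.015, 0], 0], [[-0.01, 0, 0], 0], [[-0.01, 0, 0], 0], [[0, 0, 0], 0], [[0, 0, 0], 0], [[0, 0, 0], 0]]'

```text
t: 9.85
tcp_pos: [0.4968, -0.129, 0.046]
ee_rot: [0.0, 0.833, 0.553, 0.0]
ft_force: [0.2, 0.5, -0.3]
gripper_width: 0.0191
grasp_force: 58.7
```

```bash
cat > f.py <<'E'
from h import *
o=observe(); F=np.array(o["ft_force"]); print("t",round(o["t"],2),"rail xy",inrail(o["tcp_pos"]).round(2),"z",(o["tcp_pos"][2]*1000+16.8).round(2),"F rail",(F[:2]@ux).round(2),(F[:2]@uy).round(2),F[2].round(2),np.round(o["wrist_torque"],3),"w",round(o["gripper_width"],4),"yaw",yaw(o).round(2))
E
python3 f.py
```

```text
t 9.85 rail xy [10.78  1.55] z 62.8 F rail 0.53 -0.02 -0.25 [-0.051  0.003 -0.026] w 0.0191 yaw 67.16
```

>>> carry_out --motion '[[[-0.01, 0, 0], 0], [[0, 0, 0], 0], [[0, 0, 0], 0], [[0, 0, 0], 0]]'

```text
t: 10.18
tcp_pos: [0.4964, -0.1299, 0.046]
ee_rot: [0.0, 0.833, 0.553, 0.0]
ft_force: [0.4, 0.2, -0.6]
gripper_width: 0.0193
grasp_force: 58.7
```

```bash
python3 f.py
```

```text
t 10.18 rail xy [9.78 1.57] z 62.79 F rail 0.29 -0.27 -0.64 [-0.034  0.047  0.029] w 0.0193 yaw 67.16
```

>>> carry_out --motion '[[[-0.01, 0, 0], 0], [[0, 0, 0], 0], [[0, 0, 0], 0], [[0, 0, 0], 0]]'

```text
t: 10.52
tcp_pos: [0.4959, -0.1307, 0.046]
ee_rot: [-0.0, 0.833, 0.553, -0.0]
ft_force: [-0.6, -0.2, -1.3]
gripper_width: 0.0192
grasp_force: 58.7
```

```bash
python3 f.py
```

```text
t 10.52 rail xy [8.82 1.61] z 62.78 F rail -0.41 0.43 -1.27 [-0.064  0.013  0.038] w 0.0192 yaw 67.17
```

>>> carry_out --motion '[[[-0.01, 0, 0], 0], [[0, 0, 0], 0], [[0, 0, 0], 0], [[0, 0, 0], 0]]'

```text
t: 10.85
tcp_pos: [0.4955, -0.1317, 0.046]
ee_rot: [-0.0, 0.833, 0.553, -0.0]
ft_force: [-0.2, -0.2, -0.6]
gripper_width: 0.0193
grasp_force: 58.7
```

```bash
python3 f.py
```

```text
t 10.85 rail xy [7.79 1.61] z 62.78 F rail -0.22 0.09 -0.59 [-0.054  0.031 -0.056] w 0.0193 yaw 67.17
```

>>> carry_out --motion '[[[-0.01, 0, 0], 0], [[0, 0, 0], 0], [[0, 0, 0], 0]]'

```text
t: 11.1
tcp_pos: [0.4953, -0.1323, 0.046]
ee_rot: [-0.0, 0.833, 0.553, 0.0]
ft_force: [0.6, 1.1, -1.4]
gripper_width: 0.0189
grasp_force: 58.7
```

```bash
python3 f.py
```

```text
t 11.1 rail xy [7.12 1.58] z 62.79 F rail 1.2 -0.11 -1.38 [ 0.27  -0.123 -0.005] w 0.0189 yaw 67.18
```

>>> carry_out --motion '[[[-0.01, 0, 0], 0], [[0, 0, 0], 0], [[0, 0, 0], 0]]'

```text
t: 11.35
tcp_pos: [0.4949, -0.1334, 0.046]
ee_rot: [-0.0, 0.833, 0.553, 0.0]
ft_force: [1.2, 1.3, -1.3]
gripper_width: 0.0191
grasp_force: 58.7
```

```bash
python3 f.py
```

```text
t 11.35 rail xy [5.93 1.57] z 62.79 F rail 1.65 -0.61 -1.3 [ 0.432 -0.174 -0.066] w 0.0191 yaw 67.18
```

>>> carry_out --motion '[[[-0.01, 0, 0], 0], [[0, 0, 0], 0], [[0, 0, 0], 0]]'

```text
t: 11.6
tcp_pos: [0.4944, -0.1345, 0.046]
ee_rot: [0.0, 0.833, 0.553, 0.0]
ft_force: [1.4, 2.4, -0.4]
gripper_width: 0.0189
grasp_force: 58.7
```

```bash
python3 f.py
```

```text
t 11.6 rail xy [4.77 1.55] z 62.8 F rail 2.74 -0.39 -0.39 [ 0.424 -0.254 -0.07 ] w 0.0189 yaw 67.16
```

>>> carry_out --motion '[[[-0.01, 0, 0], 0], [[0, 0, 0], 0], [[0, 0, 0], 0]]'

```text
t: 11.85
tcp_pos: [0.494, -0.1354, 0.046]
ee_rot: [0.0, 0.833, 0.553, 0.0]
ft_force: [0.9, 2.1, -0.8]
gripper_width: 0.0191
grasp_force: 58.7
```

```bash
python3 f.py
```

```text
t 11.85 rail xy [3.78 1.57] z 62.8 F rail 2.28 -0.02 -0.84 [ 0.501 -0.216  0.017] w 0.0191 yaw 67.17
```

>>> carry_out --motion '[[[-0.01, 0, 0], 0], [[-0.01, 0, 0], 0], [[-0.01, 0, 0], 0], [[-0.01, 0, 0], 0], [[0, 0, 0], 0], [[0, 0, 0], 0], [[0, 0, 0], 0]]'

```text
t: 12.43
tcp_pos: [0.4925, -0.139, 0.046]
ee_rot: [-0.0, 0.833, 0.553, 0.0]
ft_force: [1.1, 4.4, -0.9]
gripper_width: 0.0193
grasp_force: 58.7
```

```bash
python3 f.py
```

```text
t 12.43 rail xy [-0.14  1.57] z 62.77 F rail 4.48 0.64 -0.88 [ 0.682 -0.244  0.003] w 0.0193 yaw 67.17
```

>>> carry_out --motion '[[[-0.01, 0, 0], 0], [[-0.01, 0, 0], 0], [[-0.01, 0, 0], 0], [[0, 0, 0], 0], [[0, 0, 0], 0], [[0, 0, 0], 0]]'

```text
t: 12.93
tcp_pos: [0.4913, -0.1418, 0.046]
ee_rot: [0.0, 0.833, 0.553, 0.0]
ft_force: [1.7, 4.8, -1.7]
gripper_width: 0.0192
grasp_force: 58.7
```

```bash
python3 f.py
```

```text
t 12.93 rail xy [-3.15  1.56] z 62.8 F rail 5.11 0.26 -1.66 [ 0.855 -0.446 -0.045] w 0.0192 yaw 67.17
```

>>> carry_out --motion '[[[-0.01, 0, 0], 0], [[-0.005, 0, 0], 0], [[0, 0, 0], 0], [[0, 0, 0], 0], [[0, 0, 0], 0]]'

```text
t: 13.35
tcp_pos: [0.4908, -0.1431, 0.046]
ee_rot: [-0.0, 0.833, 0.553, 0.0]
ft_force: [2.0, 4.7, -1.0]
gripper_width: 0.0188
grasp_force: 58.7
```

```bash
python3 f.py
```

```text
t 13.35 rail xy [-4.56  1.57] z 62.8 F rail 5.09 0.03 -1.02 [ 0.99  -0.384 -0.064] w 0.0188 yaw 67.17
```

>>> carry_out --motion '[[[-0.005, 0, 0], 0], [[0, 0, 0.01], 0], [[0, 0, 0.01], 0], [[0, 0, 0.005], 0], [[0, 0, 0], 0], [[0, 0, 0], 0]]'

```text
t: 13.85
tcp_pos: [0.4908, -0.1436, 0.0437]
ee_rot: [0.0, 0.833, 0.553, 0.0]
ft_force: [1.7, 5.2, 0.9]
gripper_width: 0.0192
grasp_force: 58.9
```

```bash
python3 f.py
```

```text
t 13.85 rail xy [-5.04  1.39] z 60.46 F rail 5.45 0.51 0.88 [ 0.944 -0.353 -0.053] w 0.0192 yaw 67.18
```

>>> carry_out --motion '[[[0, 0, 0.01], 0], [[0, 0, 0.005], 0], [[0, 0, 0], 0], [[0, 0, 0], 0]]'

```text
t: 14.18
tcp_pos: [0.4908, -0.1436, 0.0422]
ee_rot: [0.0, 0.833, 0.553, 0.0]
ft_force: [1.6, 4.2, 2.1]
gripper_width: 0.0194
grasp_force: 58.9
```

```bash
python3 f.py
```

```text
t 14.18 rail xy [-5.03  1.3 ] z 59.01 F rail 4.54 0.13 2.08 [ 0.929 -0.38   0.01 ] w 0.0194 yaw 67.17
```

>>> carry_out --motion '[[[0, 0, 0.01], 0], [[0, 0, 0.005], 0], [[0, 0, 0], 0], [[0, 0, 0], 0]]'

```text
t: 14.52
tcp_pos: [0.4909, -0.1437, 0.0407]
ee_rot: [0.0, 0.833, 0.553, 0.0]
ft_force: [1.7, 4.5, 1.0]
gripper_width: 0.019
grasp_force: 58.9
```

```bash
python3 f.py
```

```text
t 14.52 rail xy [-5.04  1.26] z 57.53 F rail 4.77 0.2 0.97 [ 0.916 -0.461 -0.059] w 0.019 yaw 67.18
```

>>> carry_out --motion '[[[0, 0, 0.015], 0], [[0, 0, 0.015], 0], [[0, 0, 0.015], 0], [[0, 0, 0.015], 0], [[0, 0, 0], 0], [[0, 0, 0], 0]]'

```text
t: 15.02
tcp_pos: [0.4909, -0.1436, 0.0346]
ee_rot: [0.0, 0.833, 0.553, 0.0]
ft_force: [2.8, 4.9, 0.1]
gripper_width: 0.0193
grasp_force: 58.8
```

```bash
python3 f.py
```

```text
t 15.02 rail xy [-5.02  1.24] z 51.43 F rail 5.65 -0.68 0.06 [ 0.956 -0.498  0.039] w 0.0193 yaw 67.18
```

>>> carry_out --motion '[[[0, 0, 0.015], 0], [[0, 0, 0.015], 0], [[0, 0, 0.015], 0], [[0, 0, 0.015], 0], [[0, 0, 0], 0], [[0, 0, 0], 0]]'

```text
t: 15.52
tcp_pos: [0.4909, -0.1436, 0.0287]
ee_rot: [0.0, 0.833, 0.553, 0.0]
ft_force: [2.6, 4.7, 1.2]
gripper_width: 0.0192
grasp_force: 58.8
```

```bash
python3 f.py
```

```text
t 15.52 rail xy [-5.   1.2] z 45.47 F rail 5.37 -0.59 1.23 [ 0.941 -0.468  0.017] w 0.0192 yaw 67.19
```

>>> carry_out --motion '[[[0, 0, 0.015], 0], [[0, 0, 0.015], 0], [[0, 0, 0.01], 0], [[0, 0, 0], 0], [[0, 0, 0], 0]]'

```text
t: 15.93
tcp_pos: [0.491, -0.1437, 0.0247]
ee_rot: [0.0, 0.833, 0.553, 0.0]
ft_force: [2.3, 3.7, 0.7]
gripper_width: 0.0189
grasp_force: 58.8
```

```bash
python3 f.py
```

```text
t 15.93 rail xy [-5.03  1.17] z 41.5 F rail 4.25 -0.67 0.72 [ 0.925 -0.505 -0.005] w 0.0189 yaw 67.18
```

>>> carry_out --motion '[[[0, 0, 0.01], 0], [[0, 0, 0.01], 0], [[0, 0, 0.01], 0], [[0, 0, 0], 0], [[0, 0, 0], 0]]'

```text
t: 16.35
tcp_pos: [0.491, -0.1437, 0.0217]
ee_rot: [0.0, 0.833, 0.553, 0.0]
ft_force: [2.8, 4.5, 1.5]
gripper_width: 0.019
grasp_force: 58.9
```

```bash
python3 f.py
```

```text
t 16.35 rail xy [-4.99  1.11] z 38.52 F rail 5.28 -0.83 1.52 [ 0.969 -0.457  0.012] w 0.019 yaw 67.19
```

>>> carry_out --motion '[[[0, 0, 0.01], 0], [[0, 0, 0], 0], [[0, 0, 0], 0]]'

```text
t: 16.6
tcp_pos: [0.491, -0.1437, 0.0207]
ee_rot: [0.0, 0.833, 0.553, 0.0]
ft_force: [1.4, 5.3, 1.0]
gripper_width: 0.0192
grasp_force: 58.9
```

```bash
python3 f.py
```

```text
t 16.6 rail xy [-5.    1.11] z 37.53 F rail 5.41 0.81 1.0 [ 0.884 -0.462 -0.011] w 0.0192 yaw 67.19
```

>>> carry_out --motion '[[[0, 0, 0.007], 0], [[0, 0, 0], 0], [[0, 0, 0], 0]]'

```text
t: 16.85
tcp_pos: [0.491, -0.1437, 0.0201]
ee_rot: [0.0, 0.833, 0.553, 0.0]
ft_force: [2.3, 4.1, 2.0]
gripper_width: 0.0193
grasp_force: 58.9
```

```bash
python3 f.py
```

```text
t 16.85 rail xy [-5.02  1.11] z 36.85 F rail 4.68 -0.56 2.03 [ 0.935 -0.436 -0.052] w 0.0193 yaw 67.19
```

>>> carry_out --motion '[[[0, 0, 0.006], 0], [[0, 0, 0], 0], [[0, 0, 0], 0]]'

```text
t: 17.1
tcp_pos: [0.4911, -0.1437, 0.0195]
ee_rot: [0.0, 0.833, 0.553, 0.0]
ft_force: [2.1, 4.8, 1.5]
gripper_width: 0.0193
grasp_force: 58.9
```

```bash
python3 f.py
```

```text
t 17.1 rail xy [-4.98  1.07] z 36.29 F rail 5.18 -0.06 1.47 [ 0.901 -0.416  0.006] w 0.0193 yaw 67.19
```

>>> carry_out --motion '[[[0, 0, 0.005], 0], [[0, 0, 0], 0], [[0, 0, 0], 0]]'

```text
t: 17.35
tcp_pos: [0.4911, -0.1437, 0.019]
ee_rot: [0.0, 0.833, 0.553, 0.0]
ft_force: [2.3, 4.5, 1.7]
gripper_width: 0.0191
grasp_force: 58.9
```

```bash
python3 f.py
```

```text
t 17.35 rail xy [-4.98  1.08] z 35.78 F rail 5.01 -0.36 1.67 [ 0.916 -0.429 -0.021] w 0.0191 yaw 67.19
```

>>> carry_out --motion '[[[0, 0, 0.004], 0], [[0, 0, 0], 0], [[0, 0, 0], 0]]'

```text
t: 17.6
tcp_pos: [0.4911, -0.1437, 0.0186]
ee_rot: [0.0, 0.833, 0.553, 0.0]
ft_force: [1.7, 5.6, 1.3]
gripper_width: 0.019
grasp_force: 58.9
```

```bash
python3 f.py
```

```text
t 17.6 rail xy [-5.    1.07] z 35.39 F rail 5.86 0.65 1.28 [ 0.979 -0.431 -0.026] w 0.019 yaw 67.19
```

>>> carry_out --motion '[[[0, 0, 0.004], 0], [[0, 0, 0], 0], [[0, 0, 0], 0]]'

```text
t: 17.85
tcp_pos: [0.491, -0.1437, 0.0182]
ee_rot: [0.0, 0.833, 0.553, 0.0]
ft_force: [2.6, 4.9, 2.0]
gripper_width: 0.0192
grasp_force: 58.9
```

```bash
python3 f.py
```

```text
t 17.85 rail xy [-5.   1.1] z 34.99 F rail 5.56 -0.46 1.99 [ 0.914 -0.461 -0.019] w 0.0192 yaw 67.19
```

>>> carry_out --motion '[[[0, 0, 0.003], 0], [[0, 0, 0], 0], [[0, 0, 0], 0]]'

```text
t: 18.1
tcp_pos: [0.4911, -0.1437, 0.018]
ee_rot: [0.0, 0.833, 0.553, 0.0]
ft_force: [2.6, 4.1, 2.6]
gripper_width: 0.0189
grasp_force: 59.0
```

```bash
python3 f.py
```

```text
t 18.1 rail xy [-5.    1.09] z 34.78 F rail 4.77 -0.77 2.57 [ 0.958 -0.351 -0.031] w 0.0189 yaw 67.19
```

>>> carry_out --motion '[[[0.01, 0, 0], 0], [[0.01, 0, 0], 0], [[0.01, 0, 0], 0], [[0.01, 0, 0], 0], [[0, 0, 0], 0], [[0, 0, 0], 0]]'

```text
t: 18.6
tcp_pos: [0.4923, -0.1404, 0.0178]
ee_rot: [0.0, 0.833, 0.553, 0.0]
ft_force: [1.5, 1.4, 5.2]
gripper_width: 0.019
grasp_force: 59.1
```

```bash
python3 f.py
```

```text
t 18.6 rail xy [-1.47  1.27] z 34.58 F rail 1.89 -0.83 5.18 [ 0.27  -0.22  -0.019] w 0.019 yaw 67.15
```

>>> carry_out --motion '[[[0, 0, -0.002], 0], [[0, 0, 0], 0], [[0, 0, 0], 0]]'

```text
t: 18.85
tcp_pos: [0.4923, -0.1401, 0.0178]
ee_rot: [0.0, 0.833, 0.553, 0.0]
ft_force: [2.7, 1.5, 2.6]
gripper_width: 0.0193
grasp_force: 59.0
```

```bash
python3 f.py
```

```text
t 18.85 rail xy [-1.16  1.33] z 34.59 F rail 2.4 -1.9 2.6 [ 0.327 -0.462 -0.043] w 0.0193 yaw 67.17
```

>>> carry_out --motion '[[[0.007, 0, 0], 0], [[0, 0, 0], 0], [[0, 0, 0], 0], [[0, 0, 0], 0]]'

```text
t: 19.18
tcp_pos: [0.4926, -0.1394, 0.0178]
ee_rot: [0.0, 0.833, 0.553, 0.0]
ft_force: [2.8, 1.1, 2.5]
gripper_width: 0.0193
grasp_force: 59.0
```

```bash
python3 f.py
```

```text
t 19.18 rail xy [-0.48  1.3 ] z 34.6 F rail 2.15 -2.17 2.53 [ 0.245 -0.612  0.003] w 0.0193 yaw 67.17
```

>>> carry_out --motion '[[[0.007, 0, 0], 0], [[0, 0, 0], 0], [[0, 0, 0], 0], [[0, 0, 0], 0]]'

```text
t: 19.52
tcp_pos: [0.4928, -0.1387, 0.0178]
ee_rot: [0.0, 0.833, 0.553, 0.0]
ft_force: [3.4, 1.6, 2.2]
gripper_width: 0.019
grasp_force: 58.9
```

```bash
python3 f.py
```

```text
t 19.52 rail xy [0.27 1.43] z 34.62 F rail 2.82 -2.52 2.19 [ 0.267 -0.623 -0.048] w 0.019 yaw 67.17
```

>>> carry_out --motion '[[[0, 0.005, 0], 0], [[0.005, 0, 0], 0], [[0, 0, 0], 0], [[0, 0, 0], 0]]'

```text
t: 19.85
tcp_pos: [0.493, -0.1385, 0.0178]
ee_rot: [-0.0, 0.833, 0.553, -0.0]
ft_force: [1.6, 1.7, 3.2]
gripper_width: 0.0195
grasp_force: 59.0
```

```bash
python3 f.py
```

```text
t 19.85 rail xy [0.54 1.36] z 34.57 F rail 2.2 -0.76 3.21 [ 0.219 -0.295 -0.081] w 0.0195 yaw 67.15
```

>>> carry_out --motion '[[[0.004, 0, 0], 0], [[0, 0, 0], 0], [[0, 0, 0], 0], [[0, 0, 0], 0]]'

```text
t: 20.18
tcp_pos: [0.4931, -0.1382, 0.0177]
ee_rot: [-0.0, 0.833, 0.553, -0.0]
ft_force: [0.5, 1.3, 3.3]
gripper_width: 0.0192
grasp_force: 59.0
```

```bash
python3 f.py
```

```text
t 20.18 rail xy [0.9  1.35] z 34.55 F rail 1.38 0.09 3.3 [ 0.129 -0.091 -0.06 ] w 0.0192 yaw 67.16
```

>>> carry_out --motion '[[[0.004, 0, 0], 0], [[0, 0, 0], 0], [[0, 0, 0], 0], [[0, 0, 0], 0]]'

```text
t: 20.52
tcp_pos: [0.4933, -0.1378, 0.0178]
ee_rot: [-0.0, 0.833, 0.553, -0.0]
ft_force: [-1.0, -0.6, 4.7]
gripper_width: 0.0189
grasp_force: 59.1
```

```bash
python3 f.py
```

```text
t 20.52 rail xy [1.31 1.3 ] z 34.55 F rail -0.9 0.73 4.74 [ 0.069  0.07  -0.139] w 0.0189 yaw 67.16
```

>>> carry_out --motion '[[[0, 0, 0], 0], [[0, 0, 0], 0], [[0, 0, 0], 0], [[0, 0, 0], 0], [[0, 0, 0], 0], [[0, 0, 0], 0]]' --hand 0.45

```text
t: 21.02
tcp_pos: [0.4935, -0.1377, 0.0177]
ee_rot: [-0.0, 0.833, 0.553, -0.0]
ft_force: [0.8, 0.3, 1.1]
gripper_width: 0.0468
grasp_force: 0.0
```

```bash
python3 f.py
```

```text
t 21.02 rail xy [1.48 1.13] z 34.51 F rail 0.6 -0.59 1.06 [-0.015 -0.041  0.033] w 0.0468 yaw 67.17
```

>>> carry_out --motion '[[[0, 0, -0.05], 0], [[0, 0, -0.1], 0], [[0, 0, -0.2], 0], [[0, 0, -0.3], 0], [[0, 0, -0.3], 0], [[0, 0, -0.3], 0], [[0.4, 0, 0], 0], [[0.4, 0, 0], 0], [[0.4, 0, 0], 0], [[0.4, 0, 0], 0], [[0, 0, 0], 0], [[0, 0, 0], 0]]'

```text
t: 22.02
tcp_pos: [0.5562, 0.013, 0.1434]
ee_rot: [-0.0, 0.832, 0.555, 0.0]
ft_force: [-0.3, -0.6, -0.0]
gripper_width: 0.0468
grasp_force: 0.0
```

```bash
python3 - <<'E'
from h import *
a=[]
for n,(x,y,k) in(("top",(360,243,50)),("side",(290,232,50))):
    s=snapshot(n); np.save(n+"2.npy",s,allow_pickle=True); c=s["frame"][y-k:y+k,x-k:x+k]; a.append(cv2.resize(c,(400,400),interpolation=cv2.INTER_CUBIC))
cv2.imwrite("pics/g.png",np.hstack(a)[...,::-1])
E
```

```text
(no output)
```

View pics/g.png

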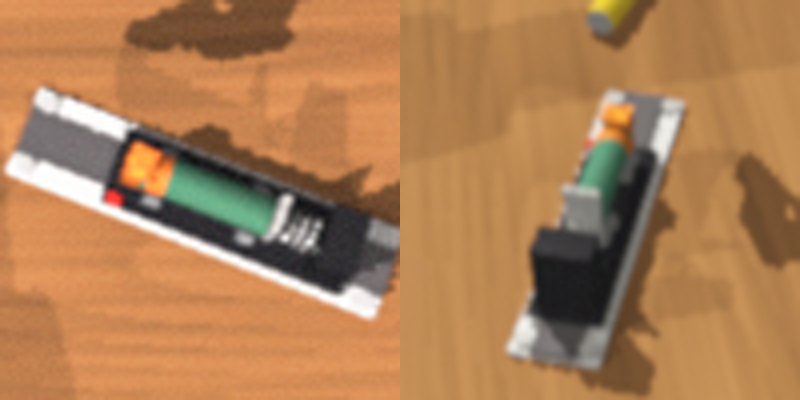

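Both views show the cell in the cradle: orange band at the stop and under the lip (top crop 148,165), bare end on the plate (280,215), lying level. I'll now press it lightly and check its height with shut fingers.

```bash
python3 - <<'E'
from h import *
p=torail(12,1.1); go([p[0],p[1],.055],YR)
E
```

```text
t 22.12 shift units now [-1.486  0.     0.885] turn 0.0
after turn: shift [-1.486e+00  1.000e-03  8.830e-01] tcp [0.5553 0.009  0.1433] yaw 67.15 F [-0.54 -0.45 -0.28]
```

>>> carry_out --motion '[[[-0.3, 0, 0], 0], [[-0.4, 0, 0], 0], [[-0.4, 0, 0], 0], [[-0.3, 0, 0], 0], [[-0.09, 0, 0], 0], [[0, 0, 0.3], 0], [[0, 0, 0.3], 0], [[0, 0, 0.2], 0], [[0, 0, 0.08], 0], [[0, 0, 0], 0], [[0, 0, 0], 0], [[0, 0, 0], 0]]' --hand 1

```text
t: 23.12
tcp_pos: [0.4986, -0.1282, 0.0561]
ee_rot: [0.001, 0.833, 0.553, 0.001]
ft_force: [0.1, -0.3, -0.3]
gripper_width: -0.0002
grasp_force: 0.0
```

```bash
python3 f.py
```

```text
t 23.12 rail xy [12.22  0.19] z 72.87 F rail -0.21 -0.19 -0.25 [-0.006 -0.003  0.022] w -0.0002 yaw 67.13
```

>>> carry_out --motion '[[[0, 0, 0.02], 0], [[0, 0, 0.02], 0], [[0, 0, 0.02], 0], [[0, 0, 0.01], 0], [[0, 0, 0], 0], [[0, 0, 0], 0], [[0, 0, 0], 0]]'

```text
t: 23.7
tcp_pos: [0.4978, -0.1276, 0.0478]
ee_rot: [0.0, 0.833, 0.553, -0.0]
ft_force: [-0.2, -0.2, -0.9]
gripper_width: -0.0004
grasp_force: 0.0
```

```bash
python3 f.py
```

```text
t 23.7 rail xy [12.5   1.09] z 64.62 F rail -0.25 0.14 -0.89 [0.093 0.09  0.006] w -0.0004 yaw 67.17
```

>>> carry_out --motion '[[[0, 0, 0.01], 0], [[0, 0, 0.005], 0], [[0, 0, 0], 0], [[0, 0, 0], 0]]'

```text
t: 24.03
tcp_pos: [0.4978, -0.1276, 0.0462]
ee_rot: [-0.0, 0.833, 0.553, -0.0]
ft_force: [0.1, -0.1, 0.3]
gripper_width: 0.0001
grasp_force: 0.0
```

```bash
python3 f.py
```

```text
t 24.03 rail xy [12.48  1.11] z 63.04 F rail -0.03 -0.09 0.34 [0.009 0.001 0.053] w 0.0001 yaw 67.16
```

>>> carry_out --motion '[[[0, 0, 0.007], 0], [[0, 0, 0], 0], [[0, 0, 0], 0]]'

```text
t: 24.28
tcp_pos: [0.4978, -0.1276, 0.0456]
ee_rot: [-0.0, 0.833, 0.553, -0.0]
ft_force: [-0.6, 0.2, -0.5]
gripper_width: -0.0001
grasp_force: 0.0
```

```bash
python3 f.py
```

```text
t 24.28 rail xy [12.49  1.11] z 62.36 F rail -0.08 0.64 -0.45 [ 0.013  0.047 -0.004] w -0.0001 yaw 67.17
```

>>> carry_out --motion '[[[0, 0, 0.005], 0], [[0, 0, 0], 0], [[0, 0, 0], 0]]'

```text
t: 24.53
tcp_pos: [0.4979, -0.1276, 0.0451]
ee_rot: [0.0, 0.833, 0.553, 0.0]
ft_force: [0.4, -0.1, 0.8]
gripper_width: 0.0001
grasp_force: 0.5
```

```bash
python3 f.py
```

```text
t 24.53 rail xy [12.52  1.05] z 61.95 F rail 0.03 -0.42 0.85 [ 0.035 -0.011 -0.01 ] w 0.0001 yaw 67.17
```

>>> carry_out --motion '[[[0, 0, 0.003], 0], [[0, 0, 0], 0], [[0, 0, 0], 0]]'

```text
t: 24.78
tcp_pos: [0.498, -0.1276, 0.045]
ee_rot: [0.0, 0.833, 0.553, 0.0]
ft_force: [-0.2, -0.3, 5.2]
gripper_width: -0.0004
grasp_force: 2.3
```

```bash
python3 f.py
```

```text
t 24.78 rail xy [12.48  0.97] z 61.83 F rail -0.31 0.05 5.17 [0.099 0.135 0.007] w -0.0004 yaw 67.16
```

>>> carry_out --motion '[[[0, 0, -0.05], 0], [[0, 0, -0.2], 0], [[0, 0, -0.3], 0], [[0, 0, -0.3], 0], [[0.3, 0, 0], 0], [[0.4, 0, 0], 0], [[0.4, 0, 0], 0], [[0.3, 0, 0], 0], [[0, 0, 0], 0], [[0, 0, 0], 0], [[0, 0, 0], 0], [[0, 0, 0], 0]]'

```text
t: 25.78
tcp_pos: [0.5516, -0.0002, 0.1299]
ee_rot: [0.0, 0.834, 0.552, -0.0]
ft_force: [0.1, -0.7, 0.5]
gripper_width: -0.0002
grasp_force: 0.0
```

```bash
python3 - <<'E'
from h import *
for n,(x0,y0,x1,y1) in(("top",(310,193,410,293)),("side",(240,182,340,282))):
    b=np.load(n+"2.npy",allow_pickle=True).item()["frame"]; s=snapshot(n)["frame"]
    for c,lo,hi in(("green",(45,70,30),(90,255,255)),("orange",(5,170,120),(18,255,255))):
        print(n,c,[cv2.findNonZero(cv2.inRange(cv2.cvtColor(f,cv2.COLOR_RGB2HSV),lo,hi)[y0:y1,x0:x1]).mean((0,1)).round(1).tolist() for f in(b,s)])
E
```

```text
top green [[54.5, 49.1], [54.5, 49.2]]
top orange [[35.9, 41.1], [36.0, 41.3]]
side green [[50.6, 42.2], [50.6, 42.2]]
side orange [[54.3, 30.6], [54.3, 30.5]]
```

The cell resisted firmly with its top at 45.0 mm, which is the home height, and it has not moved since.

```bash
python3 -c "
from workcell import *
print(sign_off())"
```

```text
the job is handed in; nothing more can be done
None
```

The green cell lies home in the cradle, banded end under the orange stop's lip and bare end on the spring plate; a light 5 N press found its top at 45.0 mm, and the job was handed in at about 26 s (no verdict was returned).

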